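# Dock a gas cell in the corner of its alignment plate

### The job

Pick up the steel gas cell from the bench and set it on the white alignment plate with its blue end towards the yellow stop. Then push it square against the long dark steel rail, and after that along the rail against the yellow stop, pressing it home for a moment each time firmly enough to feel it seat (about 8 N) but gently, never above 20 N against rail or stop, because it has glass windows. Leave it released, flat on the plate and flush in the corner, and leave the spanner, the amber bottle and the regulator where they are.

Things in the scene. Friction and masses are not known exactly. Their poses are not given: they have to be found in the camera images.
- cell: loose steel block 140 long (x), 50 wide (y), 40 high, 0.35 to 0.7 kg; blue cap on the last 24 mm at +x, two brass caps 16 across, 6 high on top (x -52, +34). Origin: centre of underside, z up. Grip across its width. Starts on the bench beside the plate, blue end to +y, up to 60 degrees either way. Docked: its x along the plate's +y, its -y side on the rail
- cell_near_cap (a point): corner of the cell's underside, at its blue end on its -y side (the side that goes against the rail): 70, -25, 0 mm in the cell's frame
- cell_near_tail (a point): corner of the cell's underside, at its plain end on its -y side (the side that goes against the rail): -70, -25, 0 mm in the cell's frame
- cell_cap_face (a point): bottom middle of the cell's blue end face: 70, 0, 0 mm in the cell's frame
- plate: white plate screwed to the bench, 180 (x) by 300 (y), 8 thick, slippery enamel (sliding the cell takes 1 to 4 N). Origin: centre of its underside, on the bench; z up. The rail stands along its far (+x) edge, the stop near its +y end; the clear floor is x -90 to +70 mm, y -150 mm up to the stop's face
- rail: rigid dark steel rail on the plate, 300 long, 40 high above the plate (as high as the cell: no finger fits between once the cell is home). Axes as the plate's; it fills x 0 (its face) to 20 mm of its frame, origin at the bottom middle of the face
- rail_face (a point): middle of the bottom edge of the rail's face, at plate x = 70, y = 0, z = 8 mm; axes as the plate's; the face looks to -x
- stop: rigid yellow block on the plate, square to the rail, its face 85 to 115 mm from the plate's middle towards +y: 75 long (x -75 to 0, where it meets the rail), 20 thick (y 0 to 20), 40 high. Axes as the plate's; origin on its face at the rail corner, on the plate's top. The face looks to -y
- stop_face (a point): middle of the bottom edge of the stop's face, 37.5 mm from the rail's face, on the plate's top; axes as the plate's
- spanner: bystander: steel spanner 170 long lying on the bench beyond the cell. Not to be moved
- vial: bystander: amber bottle 56 across, 110 high, standing on the bench beyond the plate's +y end. Not to be moved
- regulator: bystander: brass regulator with a black knob 60 across, 85 high, standing on the bench beyond the plate's +y end. Not to be moved
There are look-alikes about, which are no part of the job. Leave any red or turquoise look-alike of the cell alone.

How it is judged:
By the outcome, as a careful person would: the job done as asked, in the order asked, and still so for the second after the job is handed in, with the robot touching nothing.
It also fails if it takes over 72 s, if anything falls off the work surface, if the arm or the gripper's body presses on something with over 40 N, if the wrist force passes 120 N, or if a joint passes its speed limit or range.

### The arm

A 6-joint arm with a two-finger parallel gripper is mounted at the origin on the work surface. World frame = base frame: x ahead of the robot, y to its left, z up, the work surface at z = 0. Lengths are in m, angles in degrees, forces in N, time in s.
With the tool pointing down it reaches from about 0.3 to 0.75 m from the base axis. Payload 8.5 kg.
Tool frame: the origin (TCP) lies at the very end of the fingers, on their centre line; the grasp point (between the pads) lies 19 mm behind it; z points along the fingers, y is the line along which they close (so a half turn about z gives the same grasp; the last joint's range is limited). The gripper opens to 85 mm and grips with 20 to 120 N. Pads are 22 mm wide; open, the fingers measure 114 mm over their backs; the gripper's body (76 mm by 85 mm) begins 54 mm behind the grasp point. The pads swing forward as they close: fully open they stand 13 mm farther back than shut.
Start: joints at [-87.794, 21.807, 74.336, -0, 83.858, -12.336], TCP at [0.138, -0.532, 0.2] pointing down, gripper open.
Joint ranges: [-178.18, 178.18], [-50.72, 133.34], [12.68, 142.11], [-81.47, 261.47], [9.98, 163.14], [-165.26, 165.26]. Speed limits (degrees/s): [136.94, 136.94, 180, 180, 180, 180].

### API

Orientations are given as a 3x3 rotation matrix whose columns are the frame's x, y, z axes.
In Python, from rig import env gives the robot as it stands.
- The arm moves only by the tool move_arm, never from a script. Its argument "plan" is a list of rows, each a list of 7 numbers: the turn, a rotation vector about the tool's x, y, z in degrees, then the shift along the tool's x, y, z in cm, then the gripper command: -1 is shut, 1 is fully open, values between are in proportion. In form: [[ax, ay, az, tx, ty, tz, jaw], ...]. A call has 1 to 5 rows; each row is the pose to reach, as a shift and turn from the pose commanded when the call began, along the tool's axes at that moment; what a row does not reach only later rows make up. A row lasts 1/10 s, in which the tool goes at most 50 mm and 8.59 degrees, less where a joint would pass 70% of its speed; a pose out of reach is approached as far as the arm can. A call with a gripper value outside its range is refused whole. The fingers move at their own pace and stop on an object; "squeeze" is the grip in N (left out, the last holds). Time passes only in rows, so rows that repeat a pose let the fingers close. It gives the time, the measured TCP pose, the force, the opening and the grip force at its end, in the units of the state.
- env.observe(): the state, without advancing time (a new reading comes with each control period).
- env.get_image(name): name is "side" or "top"; returns a dict with "color" (480x640x3 uint8, red, green, blue), "fov_y" (degrees; the focal length in pixels is half the picture's height over the tangent of half this angle, whatever the lens; pixels are square), "cx", "cy" (the principal point, pixels), "distortion" ([k1, k2, p1, p2, k3] as OpenCV has them; the pictures are not rectified), "R" (3x3) and "t" (3): a world point X has camera coordinates R X + t. Camera axes: x right, y down, z forward; pixel columns grow to the right and rows downward; lengths in m; the calibration is good to about 2 mm. A picture is of the moment at which its call begins. There is no depth.
- env.close_job(): hands the job in; it is judged then, once.
Trained networks look in a picture, given as the dict that the camera call returned (one of the last four; its "shot" number tells which), for a name from the list of things; names that differ only in an ending like _2 or _b are one class to them, and where a whole thing is asked for, a point or a joint stands for the part that bears it (a point fixed in the world has none). Each returns a list of dicts, best first, with "conf" (0 to 1); they miss things now and then, are a little off and sometimes report something else, mostly with a low value. They report only what shows in the picture. A call takes as long as a camera call. They do not tell look-alikes from the thing itself.
- env.outline_of(target, picture): "mask" (480x640 bool, what is visible of it) and "bbox" ([centre column, centre row, width, height] in pixels, round what is visible of it).
- env.tip_of(target, picture): "pixel" ([column, row] in pixels: a listed point, or the origin of a listed thing).
The state is a dict: "time_s": time; "q": joint angles; "qvel": joint speeds; "joint_efforts": joint torques, N m; "position": TCP position; "tool_rot": TCP orientation; "ft_force": force on the tool from outside, world axes, zero at the start; "wrist_torque": the same for the moment, N m; "grip_width": finger opening in m; "gripper_force": force on a finger pad.
Only numpy, scipy, OpenCV 4.12 (cv2) and the standard library are available. Lean on these libraries where they do the work, as an engineer would, in place of code of your own. Each camera call takes 0.05 s, during which the arm holds its last target. There are 200 camera calls.

## Working session

There is one attempt and no reset: what is moved stays moved. The work goes in short steps, Python scripts to look and compute and a tool call to move; the robot and the scene stay as the last step left them, time stands still between calls to the robot, and variables do not carry over. Pictures are saved under pics/ and viewed, at most 10 in all, crops included, and the job is handed in when it is done.

Besides the shell and the picture viewer there is one more tool, called after "Emit:" as a command line: name --pt "numbers of a row" for each row, then --argument value for the rest. move_arm: Moves the arm, as the interface text tells. Its arguments: {"type":"object","properties":{"plan":{"type":"array"},"squeeze":{"type":"number"}},"required":["plan"]}

```bash
mkdir -p pics; ls; cat > h.py <<'E'
import numpy as np, cv2
from rig import env
def K(p):
    f=240/np.tan(np.radians(p["fov_y"])/2); return np.array([[f,0,p["cx"]],[0,f,p["cy"]],[0,0,1.]])
def ray(p,uv):
    n=cv2.undistortPoints(np.array(uv,float).reshape(-1,1,2),K(p),np.array(p["distortion"],float)).reshape(-1,2)
    R=np.array(p["R"]);t=np.array(p["t"]); c=-R.T@t
    return c,np.c_[n,np.ones(len(n))]@R
def onz(p,uv,z):
    c,d=ray(p,uv); return c+d*((z-c[2])/d[:,2])[:,None]
def proj(p,X):
    return cv2.projectPoints(np.array(X,float).reshape(-1,3),cv2.Rodrigues(np.array(p["R"]))[0],np.array(p["t"],float),K(p),np.array(p["distortion"],float))[0].reshape(-1,2)
def save(p,n): cv2.imwrite(f"pics/{n}.png",p["color"][:,:,::-1])
E
python3 - <<'E'
from h import *
np.set_printoptions(precision=4,suppress=True)
for n in("top","side"):
    p=env.get_image(n); save(p,n+"0")
    print(n,p["fov_y"],(-np.array(p["R"]).T@p["t"]))
    Z=dict(cell=0,cell_near_cap=0,cell_near_tail=0,cell_cap_face=0,plate=0,rail_face=.008,stop_face=.008,spanner=0,vial=0,regulator=0)
    for k,z in Z.items():
        for r in env.tip_of(k,p)[:3]: print(k,round(r["conf"],2),np.array(r["pixel"]),onz(p,r["pixel"],z)[0])
o=env.observe();print(o["tool_rot"],o["time_s"],o["ft_force"])
E
```

```text
pics
top 46.348274356808126 [ 0.2924 -0.0216  1.3449]
cell 0.93 [512.2 230.3] [ 0.6075 -0.4795  0.    ]
cell 0.79 [415.  322.1] [ 0.381  -0.2286  0.    ]
cell 0.63 [436.9 249.6] [ 0.5581 -0.2874  0.    ]
cell_near_cap 0.59 [428.1 352.3] [ 0.3093 -0.2582  0.    ]
cell_near_cap 0.58 [450.6 275.6] [ 0.4935 -0.3189  0.    ]
cell_near_tail 0.87 [408.1 234. ] [ 0.5972 -0.2173  0.    ]
cell_near_tail 0.85 [494.8 254.1] [ 0.547  -0.4315  0.    ]
cell_near_tail 0.58 [390.4 306.2] [ 0.4192 -0.1701  0.    ]
cell_cap_face 0.96 [437.  342.1] [ 0.3332 -0.2802  0.    ]
cell_cap_face 0.27 [432.7 248.1] [ 0.5618 -0.2772  0.    ]
plate 0.91 [271.9 244.2] [0.5708 0.1176 0.    ]
plate 0.45 [270.8 213.1] [0.6496 0.1222 0.    ]
plate 0.17 [406.9 234.7] [ 0.5954 -0.2143  0.    ]
rail_face 0.83 [271.6 214.4] [0.6441 0.1193 0.008 ]
stop_face 0.86 [228.7 232.7] [0.5977 0.2237 0.008 ]
spanner 0.56 [411.8 189.8] [ 0.7109 -0.2299  0.    ]
vial 0.72 [153.6 218.6] [0.6355 0.416  0.    ]
regulator 0.8 [151.6 289.4] [0.4578 0.4096 0.    ]
side 57.80954631623592 [0.4826 0.723  0.9215]
cell 0.91 [384.4 197.5] [ 0.378 
[... 414 characters left out ...]
ll_near_tail 0.61 [313.3 194.5] [ 0.5928 -0.218   0.    ]
cell_cap_face 0.98 [345.8 169.1] [ 0.5031 -0.347  -0.    ]
cell_cap_face 0.91 [314.5 126.6] [ 0.6301 -0.5632  0.    ]
cell_cap_face 0.84 [399.2 192.6] [ 0.333  -0.2593  0.    ]
plate 0.86 [305.8 289.3] [0.5708 0.1231 0.    ]
rail_face 0.58 [277.6 282.5] [0.6434 0.1167 0.008 ]
stop_face 0.87 [285.9 318.7] [0.6061 0.2166 0.008 ]
spanner 0.61 [273.7 188.4] [ 0.7167 -0.2297  0.    ]
spanner 0.16 [346.  179.4] [ 0.4991 -0.2981  0.    ]
vial 0.86 [258.6 404. ] [0.6321 0.4221 0.    ]
regulator 0.72 [342.5 405.3] [0.456  0.4034 0.    ]
[[ 0.968   0.2511 -0.    ]
 [ 0.2511 -0.968   0.    ]
 [ 0.     -0.     -1.    ]] 1.1 [0.5883 0.8532 0.6033]
```

View pics/top0.png

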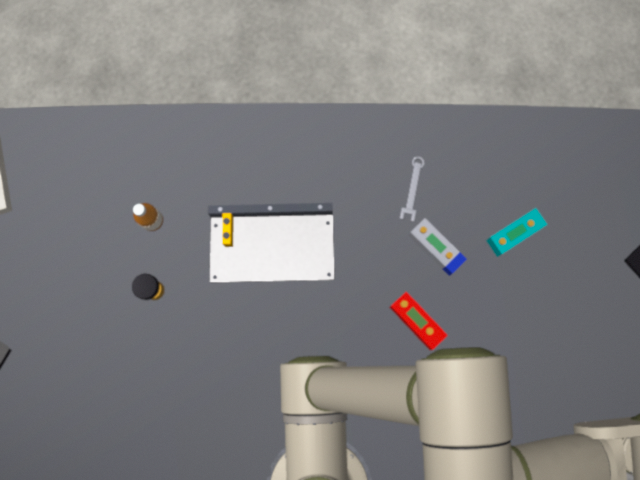

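View pics/side0.png

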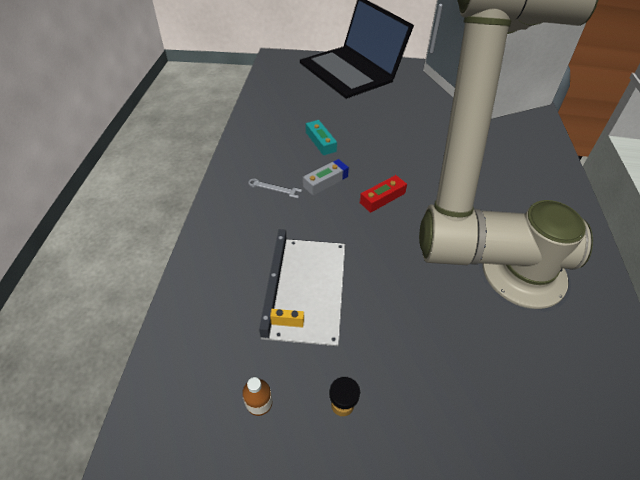

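The steel cell is the grey block with the blue cap, centred near (438,246) in the top view. Its blue end is at (455,262), pointing to −y/−x. Red (418,320) and turquoise (517,231) are look-alikes. The plate is at (271,245), with the rail along its upper edge and the stop at (228,229). I'll fit both poses more precisely.

```bash
cat >> h.py <<'E'
from scipy.optimize import minimize
def sil(p,pose,z=0,L=(-.07,.07),W=.025,H=.04):
    x,y,a=pose;c,s=np.cos(a),np.sin(a)
    P=[(x+c*u-s*v,y+s*u+c*v,z+h) for u in L for v in(-W,W) for h in(0,H)]
    return cv2.convexHull(proj(p,P).astype(np.float32))
def fitbox(views,pose0,z=0):
    S=8
    def cost(q):
        pose=(pose0[0]+q[0]/100,pose0[1]+q[1]/100,pose0[2]+q[2]/5);r=0
        for p,m,(x0,y0,M) in views:
            im=np.zeros(M.shape,np.uint8); cv2.fillPoly(im,[np.round((sil(p,pose,z)-[x0,y0]+.5)*S).astype(np.int32)],1)
            r+=(im!=M).sum()/M.sum()
        return r
    best=min((minimize(cost,[0,0,a],method="Nelder-Mead",options=dict(initial_simplex=np.array([[0,0,a],[1,0,a],[0,1,a],[0,0,a+.6]]),maxiter=150)) for a in(-.5,0,.5)),key=lambda r:r.fun)
    q=best.x;return np.array([pose0[0]+q[0]/100,pose0[1]+q[1]/100,pose0[2]+q[2]/5]),best.fun
def view(p,m,S=8):
    ys,xs=np.where(m);x0,x1,y0,y1=xs.min()-15,xs.max()+15,ys.min()-15,ys.max()+15
    c=m[y0:y1,x0:x1].astype(np.float32)
    return p,m,(x0,y0,(cv2.resize(c,None,fx=S,fy=S,interpolation=cv2.INTER_LINEAR)>.5).astype(np.uint8))
def cellmask(p,xy,z=.02):
    uv=proj(p,[[xy[0],xy[1],z]])[0]
    ms=[r["mask"] for r in env.outline_of("cell",p)]
    return min(ms,key=lambda m:np.hypot(*(np.argwhere(m).mean(0)[::-1]-uv)))
E
python3 - <<'E'
from h import *
np.set_printoptions(precision=4,suppress=True)
vs=[];
for n in("top","side"):
    p=env.get_image(n); m=cellmask(p,(.55,-.28)); v=view(p,m); vs.append(v)
    r=fitbox([v],(.55,-.28,np.radians(-125))); print(n,m.sum(),r[0][:2],np.degrees(r[0][2]),r[1])
    if n=="top":
        im=p["color"].astype(int); w=((im.min(2)>170)).astype(np.uint8)
        k,l,st,_=cv2.connectedComponentsWithStats(w); u=proj(p,[[.57,.1,.008]])[0].astype(int)
        ys,xs=np.where(l==l[u[1],u[0]])
        X=onz(p,np.c_[xs,ys],.008)[:,:2]
        print("plate",cv2.minAreaRect((X*1000).astype(np.float32)))
        yl=((im[:,:,0]>140)&(im[:,:,2]<90)&(im[:,:,1]>100)); yl[:, :200]=0; yl[:,260:]=0
        ys,xs=np.where(yl); X=onz(p,np.c_[xs,ys],.048)[:,:2]; print("stop top",cv2.minAreaRect((X*1000).astype(np.float32)),(X[:,1].min()))
r=fitbox(vs,(.55,-.28,np.radians(-125))); print(r[0][:2],np.degrees(r[0][2]),r[1])
E
```

```text
top 1436 [ 0.5611 -0.2836] -136.61376942714134 0.04189159773617762
plate ((559.5350341796875, 118.28819274902344), (161.341552734375, 300.67742919921875), 1.3836735486984253)
stop top ((599.3042602539062, 220.52127075195312), (77.38526153564453, 22.493375778198242), 4.437666416168213) 0.20799681574074974
side 920 [ 0.5632 -0.2825] -134.39966924350327 0.037872094603778717
[ 0.5624 -0.2826] -135.7941766603432 0.09811021686512283
```

Emit:
move_arm --pt "0 0 -29.8 47.3 -13.5 8 1" --pt "0 0 -29.8 47.3 -13.5 8 1" --pt "0 0 -29.8 47.3 -13.5 8 1" --pt "0 0 -29.8 47.3 -13.5 8 1" --pt "0 0 -29.8 47.3 -13.5 8 1" --squeeze 50

```text
time_s: 1.8
position: [0.3523, -0.406, 0.1592]
tool_rot: [[0.714, 0.7, 0.0], [0.7, -0.714, -0.0], [-0.0, 0.0, -1.0]]
ft_force: [0.3, -0.3, 0.1]
grip_width: 0.0855
gripper_force: 0.0
```

```bash
cat >> h.py <<'E'
from scipy.spatial.transform import Rotation as Ro
def plan(x,y,z,yaw):
    o=env.observe();R=np.array(o["tool_rot"]);a=np.radians(yaw);c,s=np.cos(a),np.sin(a)
    T=np.array([[c,s,0],[s,-c,0],[0,0,-1.]])
    rv=np.degrees(Ro.from_matrix(R.T@T).as_rotvec());d=R.T@(np.array([x,y,z])-o["position"])*100
    print("plan",rv.round(1),d.round(2),"t",round(o["time_s"],2),"pos",np.round(o["position"],4),"yaw",round(np.degrees(np.arctan2(R[1,0],R[0,0])),1),"q",np.round(o["q"],0),"F",np.round(o["ft_force"],1),"w",o["grip_width"])
E
python3 -c "
from h import *
plan(.562,-.283,.12,44.3)"
```

```text
plan [0.  0.  0.1] [23.59  5.9   3.92] t 1.8 pos [ 0.3523 -0.406   0.1592] yaw 44.4 q [-62.  22.  80.  -0.  77. -16.] F [ 0.3 -0.3  0.1] w 0.08546928558304069
```

Emit:
move_arm --pt "0 0 0 23.6 5.9 3.9 1" --pt "0 0 0 23.6 5.9 3.9 1" --pt "0 0 0 23.6 5.9 3.9 1" --pt "0 0 0 23.6 5.9 3.9 1" --pt "0 0 0 23.6 5.9 3.9 1"

```text
time_s: 2.3
position: [0.5626, -0.2829, 0.12]
tool_rot: [[0.715, 0.699, 0.0], [0.699, -0.715, -0.0], [0.0, 0.0, -1.0]]
ft_force: [-0.1, -2.1, 0.8]
grip_width: 0.0853
gripper_force: 0.0
```

```bash
python3 -c "
from h import *
plan(.562,-.2828,.009,44.3)
p=env.get_image('side'); cv2.imwrite('pics/s1.png',cv2.resize(p['color'][100:260,230:470,::-1],None,fx=3,fy=3))"
```

```text
plan [ 0.  -0.   0.1] [-0.03 -0.05 11.1 ] t 2.3 pos [ 0.5626 -0.2829  0.12  ] yaw 44.4 q [-37.  33.  68.   0.  79.   8.] F [-0.1 -2.1  0.8] w 0.08534947471607404
```

View pics/s1.png

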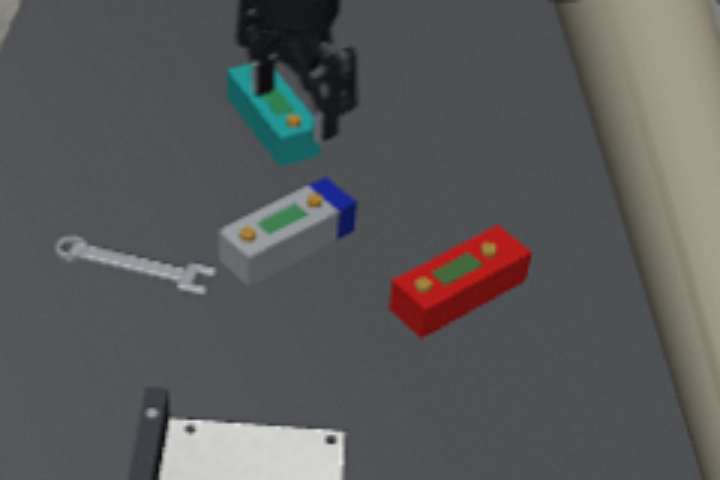

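The crop shows the open fingers above the steel cell (crop ≈(285,225)), squared to its width with clear gaps. I'll descend.

Emit:
move_arm --pt "0 0 0 0 0 4 1" --pt "0 0 0 0 0 7.5 1" --pt "0 0 0 0 0 10 1" --pt "0 0 0 0 0 11 1" --pt "0 0 0 0 0 11 1"

```text
time_s: 2.85
position: [0.5604, -0.2843, 0.0095]
tool_rot: [[0.715, 0.699, -0.002], [0.699, -0.715, 0.001], [-0.0, -0.002, -1.0]]
ft_force: [-0.5, 0.3, 0.6]
grip_width: 0.0851
gripper_force: 0.0
```

Emit:
move_arm --pt "0 0 0 0 0 0 -1" --pt "0 0 0 0 0 0 -1" --pt "0 0 0 0 0 0 -1" --pt "0 0 0 0 0 0 -1" --pt "0 0 0 0 0 0 -1" --squeeze 50

```text
time_s: 3.35
position: [0.5609, -0.2846, 0.0108]
tool_rot: [[0.715, 0.699, 0.001], [0.699, -0.715, -0.0], [0.0, 0.001, -1.0]]
ft_force: [-1.2, -0.4, 1.4]
grip_width: 0.0124
gripper_force: 0.0
```

The fingers closed to 12 mm with no grip force, so something is off. I'll look before moving anything.

```bash
python3 -c "
from h import *
o=env.observe();print(o['grip_width'],o['gripper_force'],o['position'])
p=env.get_image('side'); a=p['color'][100:260,230:470,::-1]
q=env.get_image('top'); b=q['color'][150:350,330:570,::-1]
print(proj(p,[o['position']]),proj(q,[o['position']]))
cv2.imwrite('pics/s2.png',np.vstack([cv2.resize(a,None,fx=1.6,fy=1.6),cv2.resize(b,None,fx=1.6,fy=1.6)]))"
```

```text
0.012440730280038987 0.0 [ 0.56089172 -0.28458159  0.01079614]
[[326.06639317 178.04412951]] [[436.52881245 247.60763598]]
```

View pics/s2.png

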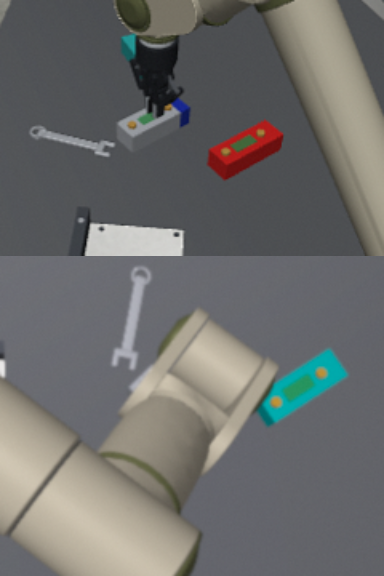

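```bash
python3 -c "
from h import *
p=env.get_image('side'); a=p['color'][120:220,270:400,::-1]
cv2.imwrite('pics/s3.png',cv2.resize(a,None,fx=6,fy=6,interpolation=cv2.INTER_CUBIC))
plan(.561,-.283,.1,44.3)"
```

```text
plan [0. 0. 0.] [ 0.12 -0.09 -8.95] t 3.5 pos [ 0.5608 -0.2845  0.0105] yaw 44.3 q [-38.  40.  75.  -0.  65.   8.] F [0.9 0.5 0.3] w 0.00011561149420670207
```

View pics/s3.png

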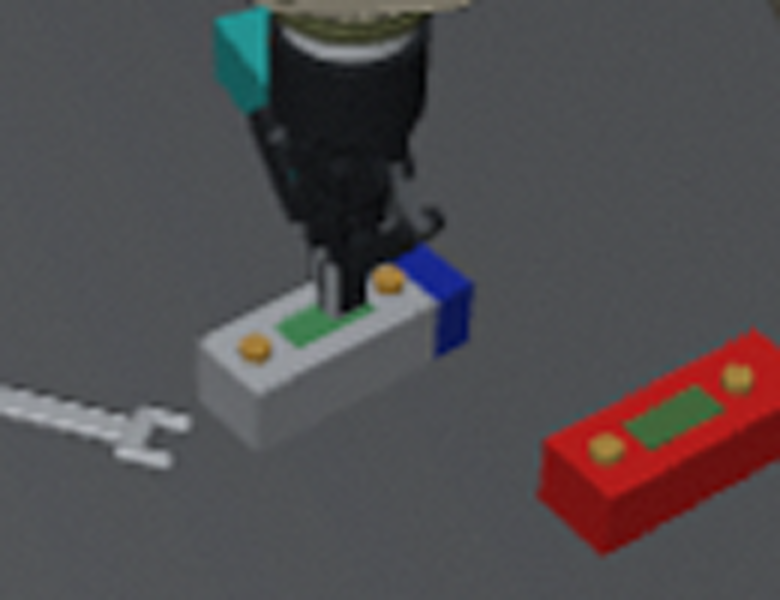

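```bash
python3 -c "
from h import *
np.set_printoptions(precision=1,suppress=True)
p=env.get_image('side')
for z in(.01,.02,.03,.04,.05,.06): print(z,proj(p,[[.5608,-.2845,z]])[0])
y=np.array([.699,-.715,0])*.0425
for z in(.12,.133,.15,.16,.17): print(z,proj(p,[np.array([.5626,-.2829,z])+y,np.array([.5626,-.2829,z])-y]).ravel())
o=env.observe();print(o['joint_efforts'],o['ft_force'],o['wrist_torque'],o['q'])"
```

```text
0.01 [326.1 178.3]
0.02 [326.2 175.8]
0.03 [326.3 173.4]
0.04 [326.3 170.9]
0.05 [326.4 168.4]
0.06 [326.5 165.9]
0.12 [317.4 143.3 335.6 157.9]
0.133 [317.5 139.8 335.8 154.4]
0.15 [317.6 135.1 336.1 149.7]
0.16 [317.6 132.3 336.2 146.8]
0.17 [317.6 129.4 336.4 144. ]
[  0.  -56.2 -18.8  -0.    0.   -0. ] [-0.3 -0.5 -0.6] [-0. -0. -0.] [-37.7  39.9  75.4  -0.   64.8   8. ]
```

The shut fingers are above the cell, and both side views put the tips about 31 mm higher than the reported TCP. So the reported z reads about 31 mm too low and I'll allow for that. Next: open, go lower, check the force.

Emit:
move_arm --pt "0 0 0 0 -0.1 -1 1" --pt "0 0 0 0 -0.1 -1 1" --pt "0 0 0 0 -0.1 -1 1" --pt "0 0 0 0 -0.1 -1 1" --pt "0 0 0 0 -0.1 -1 1"

```text
time_s: 4.05
position: [0.56, -0.2837, 0.0202]
tool_rot: [[0.715, 0.699, -0.0], [0.699, -0.715, 0.0], [-0.0, -0.0, -1.0]]
ft_force: [0.4, 0.3, 0.5]
grip_width: 0.0722
gripper_force: 0.0
```

Emit:
move_arm --pt "0 0 0 0 0 0 1" --pt "0 0 0 0 0 1 1" --pt "0 0 0 0 0 2 1" --pt "0 0 0 0 0 2.5 1" --pt "0 0 0 0 0 2.5 1"

```text
time_s: 4.55
position: [0.5595, -0.2834, -0.006]
tool_rot: [[0.715, 0.699, -0.002], [0.699, -0.715, 0.001], [-0.0, -0.002, -1.0]]
ft_force: [-0.0, 0.0, -0.3]
grip_width: 0.0856
gripper_force: 0.0
```

Emit:
move_arm --pt "0 0 0 0 0 0.5 1" --pt "0 0 0 0 0 1 1" --pt "0 0 0 0 0 1.4 1" --pt "0 0 0 0 0 1.6 1" --pt "0 0 0 0 0 1.6 1"

```text
time_s: 5.05
position: [0.56, -0.2837, -0.0209]
tool_rot: [[0.715, 0.699, -0.0], [0.699, -0.715, 0.0], [-0.0, -0.0, -1.0]]
ft_force: [0.9, -0.5, -0.1]
grip_width: 0.0851
gripper_force: 0.0
```

```bash
python3 -c "
from h import *
p=env.get_image('side'); a=p['color'][120:220,270:400,::-1]
cv2.imwrite('pics/s4.png',cv2.resize(a,None,fx=6,fy=6,interpolation=cv2.INTER_CUBIC))
plan(.561,-.283,-.021,44.3)"
```

```text
plan [-0.  0.  0.] [0.12 0.01 0.03] t 5.1 pos [ 0.5601 -0.2838 -0.0207] yaw 44.3 q [-38.  42.  77.   0.  61.   8.] F [-0.6 -0.2 -0.4] w 0.08551688108277232
```

View pics/s4.png

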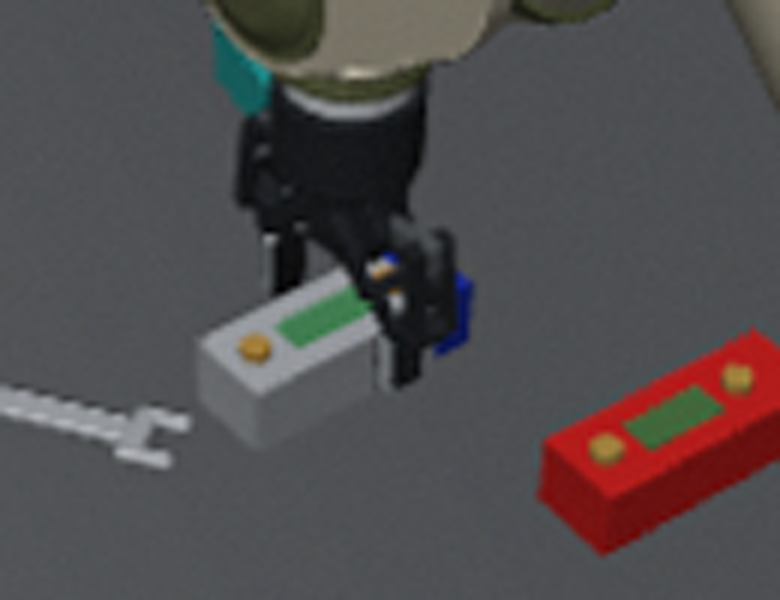

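Now one finger stands on each side of the cell, with the near tip at crop (400,385), close to the bench. I'll close.

Emit:
move_arm --pt "0 0 0 0 0 0 -1" --pt "0 0 0 0 0 0 -1" --pt "0 0 0 0 0 0 -1" --pt "0 0 0 0 0 0 -1" --pt "0 0 0 0 0 0 -1" --squeeze 50

```text
time_s: 5.6
position: [0.5604, -0.284, -0.0201]
tool_rot: [[0.715, 0.699, 0.001], [0.699, -0.715, -0.001], [0.0, 0.001, -1.0]]
ft_force: [0.1, -0.9, 4.8]
grip_width: 0.0489
gripper_force: 54.0
```

Emit:
move_arm --pt "0 0 0 0 0 0 -1" --pt "0 0 0 0 0 0 -1" --pt "0 0 0 0 0 -2 -1" --pt "0 0 0 0 0 -4 -1" --pt "0 0 0 0 0 -4 -1"

```text
time_s: 6.1
position: [0.5607, -0.2842, 0.0208]
tool_rot: [[0.715, 0.699, 0.002], [0.699, -0.715, -0.002], [0.0, 0.003, -1.0]]
ft_force: [1.0, -1.0, -4.9]
grip_width: 0.0491
gripper_force: 53.8
```

```bash
python3 -c "
from h import *
plan(.56,.03,.06,-70)"
```

```text
plan [ 1.000e-01 -2.000e-01  1.143e+02] [ 21.91 -22.51  -3.97] t 6.1 pos [ 0.5607 -0.2842  0.0208] yaw 44.3 q [-38.  39.  75.  -0.  66.   8.] F [ 1.  -1.  -4.9] w 0.0491419453369931
```

Emit:
move_arm --pt "0 0 0 0 0 -4 -1" --pt "0 0 118.3 24 -24.6 -4 -1" --pt "0 0 118.3 24 -24.6 -4 -1" --pt "0 0 118.3 24 -24.6 -4 -1" --pt "0 0 118.3 24 -24.6 -4 -1"

```text
time_s: 6.6
position: [0.5589, -0.0865, 0.0577]
tool_rot: [[0.983, 0.181, -0.003], [0.181, -0.983, 0.001], [-0.002, -0.002, -1.0]]
ft_force: [0.7, -0.1, -4.7]
grip_width: 0.0492
gripper_force: 54.9
```

```bash
python3 -c "
from h import *
plan(.56,.06,.06,-74)"
```

```text
plan [ 0.   0.2 84.5] [  2.77 -14.39  -0.21] t 6.6 pos [ 0.5589 -0.0865  0.0577] yaw 10.5 q [-21.  31.  84.   0.  65.  59.] F [ 0.7 -0.1 -4.7] w 0.04919089863446016
```

Emit:
move_arm --pt "0 0 84.5 2.8 -14.4 -0.2 -1" --pt "0 0 84.5 2.8 -14.4 -0.2 -1" --pt "0 0 84.5 2.8 -14.4 -0.2 -1" --pt "0 0 84.5 2.8 -14.4 -0.2 -1" --pt "0 0 84.5 2.8 -14.4 -0.2 -1"

```text
time_s: 7.1
position: [0.5593, 0.0603, 0.0597]
tool_rot: [[0.863, -0.505, -0.003], [-0.505, -0.863, 0.001], [-0.003, 0.001, -1.0]]
ft_force: [0.6, -0.9, -4.3]
grip_width: 0.0492
gripper_force: 55.0
```

```bash
python3 -c "
from h import *
plan(.56,.06,.06,-74)"
```

```text
plan [ 0.1  0.1 43.6] [ 0.07 -0.   -0.03] t 7.1 pos [0.5593 0.0603 0.0597] yaw -30.4 q [ -6.  31.  84.   0.  65. 114.] F [ 0.6 -0.9 -4.3] w 0.04915632169938468
```

Emit:
move_arm --pt "0 0 43.6 0 0 0 -1" --pt "0 0 43.6 0 0 0 -1" --pt "0 0 43.6 0 0 0 -1" --pt "0 0 43.6 0 0 0 -1" --pt "0 0 43.6 0 0 0 -1"

```text
time_s: 7.6
position: [0.5596, 0.0581, 0.0596]
tool_rot: [[0.284, -0.959, -0.003], [-0.959, -0.284, 0.0], [-0.001, 0.003, -1.0]]
ft_force: [0.7, -0.1, -3.5]
grip_width: 0.0494
gripper_force: 54.9
```

Emit:
move_arm --pt "0 0 0.7 0 0 3 -1" --pt "0 0 0.7 0 0 5 -1" --pt "0 0 0.7 0 0 6.2 -1" --pt "0 0 0.7 0 0 6.8 -1" --pt "0 0 0.7 0 0 6.8 -1"

```text
time_s: 8.1
position: [0.5602, 0.0581, -0.0074]
tool_rot: [[0.278, -0.961, -0.002], [-0.961, -0.278, 0.0], [-0.001, 0.001, -1.0]]
ft_force: [-0.1, 0.1, -3.9]
grip_width: 0.0489
gripper_force: 54.8
```

Emit:
move_arm --pt "0 0 0 0 0 0.1 -1" --pt "0 0 0 0 0 0.2 -1" --pt "0 0 0 0 0 0.3 -1" --pt "0 0 0 0 0 0.3 -1" --pt "0 0 0 0 0 0.3 -1"

```text
time_s: 8.6
position: [0.5607, 0.058, -0.0094]
tool_rot: [[0.278, -0.961, 0.0], [-0.961, -0.278, -0.0], [0.0, -0.0, -1.0]]
ft_force: [0.6, -0.1, -4.9]
grip_width: 0.0491
gripper_force: 54.8
```

```bash
python3 -c "
from h import *
plan(.56,.06,-.0125,-74)"
```

```text
plan [-0.  -0.   0.1] [-0.21  0.01  0.31] t 8.6 pos [ 0.5607  0.058  -0.0094] yaw -73.9 q [ -6.  36.  88.   0.  56. 158.] F [ 0.6 -0.1 -4.9] w 0.04913918193536465
```

Emit:
move_arm --pt "0 0 0 0 0 0.1 -1" --pt "0 0 0 0 0 0.2 -1" --pt "0 0 0 0 0 0.25 -1" --pt "0 0 0 0 0 0.3 -1" --pt "0 0 0 0 0 0.3 -1"

```text
time_s: 9.1
position: [0.5606, 0.058, -0.0121]
tool_rot: [[0.278, -0.961, 0.0], [-0.961, -0.278, -0.0], [0.0, -0.0, -1.0]]
ft_force: [-3.4, 0.1, 3.1]
grip_width: 0.0494
gripper_force: 55.9
```

It's on the plate. Release and lift, then turn the tool to plate yaw with the fingers spread along the cell.

Emit:
move_arm --pt "0 0 0 0 0 0 1" --pt "0 0 0 0 0 0 1" --pt "0 0 0 0 0 0 1" --pt "0 0 0 0 0 0 1" --pt "0 0 0 0 0 -3 1"

```text
time_s: 9.6
position: [0.5586, 0.0581, 0.0148]
tool_rot: [[0.278, -0.961, -0.007], [-0.961, -0.278, 0.001], [-0.003, 0.006, -1.0]]
ft_force: [0.2, 0.6, 0.7]
grip_width: 0.0854
gripper_force: 0.0
```

Emit:
move_arm --pt "0 0 0 0 0 -4 1" --pt "0 0 -75 0 0 -5 1" --pt "0 0 -75 0 0 -5 1" --pt "0 0 -75 0 0 -5 1" --pt "0 0 -75 0 0 -5 1"

```text
time_s: 10.1
position: [0.5606, 0.058, 0.0675]
tool_rot: [[0.776, -0.631, 0.0], [-0.631, -0.776, -0.0], [0.0, -0.0, -1.0]]
ft_force: [-0.4, 0.4, 0.2]
grip_width: 0.0855
gripper_force: 0.0
```

```bash
python3 -c "
from h import *
plan(.46,.06,.04,1.4)"
```

```text
plan [ -0.   -0.  -40.5] [-7.93  6.2   2.75] t 10.1 pos [0.5606 0.058  0.0675] yaw -39.1 q [ -6.  30.  83.   0.  66. 123.] F [-0.4  0.4  0.2] w 0.08547505945140485
```

Emit:
move_arm --pt "0 0 -40.5 -7.9 6.2 0 1" --pt "0 0 -40.5 -7.9 6.2 0 1" --pt "0 0 -40.5 -7.9 6.2 0 1" --pt "0 0 -40.5 -7.9 6.2 0 1" --pt "0 0 -40.5 -7.9 6.2 1 1"

```text
time_s: 10.6
position: [0.4608, 0.0603, 0.0583]
tool_rot: [[1.0, 0.023, 0.003], [0.023, -1.0, -0.0], [0.003, 0.0, -1.0]]
ft_force: [0.5, -0.8, 0.0]
grip_width: 0.0853
gripper_force: 0.0
```

```bash
python3 - <<'E'
from h import *
plan(.46,.06,-.02,1.4)
for n in("side","top"):
    p=env.get_image(n)
    try:
        v=view(p,cellmask(p,(.56,.058),.03)); r=fitbox([v],(.56,.058,np.radians(106)),.008); print(n,v[1].sum(),r[0][:2],np.degrees(r[0][2]),r[1])
    except Exception as e: print(n,e)
    if n=="side": cv2.imwrite('pics/s5.png',cv2.resize(p['color'][200:370,220:400,::-1],None,fx=3.5,fy=3.5))
E
```

```text
plan [ 0.  -0.2 -0.1] [-0.11  0.03  7.83] t 10.6 pos [0.4608 0.0603 0.0583] yaw 1.3 q [ -7.  23. 100.   0.  57.  81.] F [ 0.5 -0.8  0. ] w 0.08530961941663516
side 1160 [0.56287496 0.05875602] 106.06455991475276 0.0531556537673817
top 540 [0.57619212 0.04175782] 91.5208144660182 1.6193247625665972
```

View pics/s5.png

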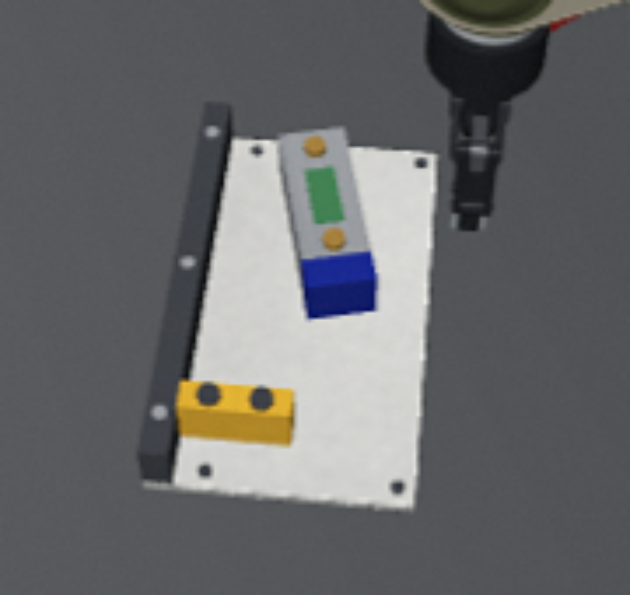

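The cell lies flat on the plate, skewed about 15°. Its blue end at crop (340,285) faces the yellow stop. I'll descend beside it and push +x with the spread fingers.

Emit:
move_arm --pt "0 0 0 0 0 4 1" --pt "0 0 0 0 0 7 1" --pt "0 0 0 0 0 7.7 1" --pt "0 0 0 1.5 0 7.7 1" --pt "0 0 0 3 0 7.7 1"

```text
time_s: 11.3
position: [0.491, 0.0609, -0.0188]
tool_rot: [[1.0, 0.016, 0.0], [0.016, -1.0, -0.0], [0.0, 0.0, -1.0]]
ft_force: [0.6, 0.2, 0.4]
grip_width: 0.0856
gripper_force: 0.0
```

Emit:
move_arm --pt "0 0 0 1 0 0 1" --pt "0 0 0 2 0 0 1" --pt "0 0 0 3 0 0 1" --pt "0 0 0 4 0 0 1" --pt "0 0 0 5 0 0 1"

```text
time_s: 11.8
position: [0.5406, 0.0619, -0.0195]
tool_rot: [[1.0, 0.018, -0.001], [0.018, -1.0, 0.0], [-0.001, -0.0, -1.0]]
ft_force: [-1.7, 0.5, 0.4]
grip_width: 0.0855
gripper_force: 1.6
```

Emit:
move_arm --pt "0 0 0 0.6 0 0 1" --pt "0 0 0 1.2 0 0 1" --pt "0 0 0 1.7 0 0 1" --pt "0 0 0 2.1 0 0 1" --pt "0 0 0 2.4 0 0 1"

```text
time_s: 12.3
position: [0.5644, 0.0622, -0.0196]
tool_rot: [[1.0, 0.018, -0.0], [0.018, -1.0, 0.0], [-0.0, -0.0, -1.0]]
ft_force: [-1.9, -0.2, 1.9]
grip_width: 0.0852
gripper_force: 1.0
```

Emit:
move_arm --pt "0 0 0 0.2 0 0 1" --pt "0 0 0 0.4 0 0 1" --pt "0 0 0 0.6 0 0 1" --pt "0 0 0 0.8 0 0 1" --pt "0 0 0 0.9 0 0 1"

```text
time_s: 12.8
position: [0.5733, 0.0624, -0.0196]
tool_rot: [[1.0, 0.018, 0.0], [0.018, -1.0, 0.0], [0.0, -0.0, -1.0]]
ft_force: [-2.6, -0.2, -0.2]
grip_width: 0.0854
gripper_force: 0.9
```

```bash
python3 - <<'E'
from h import *
plan(.58,.06,-.02,1.4)
p=env.get_image("side")
v=view(p,cellmask(p,(.6,.058),.03)); r=fitbox([v],(.605,.058,np.radians(94)),.008); print(v[1].sum(),r[0][:2],np.degrees(r[0][2]),r[1])
E
```

```text
plan [-0.  -0.  -0.4] [0.66 0.25 0.04] t 12.8 pos [ 0.5733  0.0624 -0.0196] yaw 1.0 q [-6. 38. 86.  0. 56. 83.] F [-2.6 -0.2 -0.2] w 0.08542395616408821
786 [0.62160686 0.05975611] 101.4162892210138 0.36060063643595863
```

Creep forward, one millimetre per row.

Emit:
move_arm --pt "0 0 0 0.1 0 0 1" --pt "0 0 0 0.2 0 0 1" --pt "0 0 0 0.3 0 0 1" --pt "0 0 0 0.4 0 0 1" --pt "0 0 0 0.4 0 0 1"

```text
time_s: 13.4
position: [0.5774, 0.0625, -0.0196]
tool_rot: [[1.0, 0.018, 0.0], [0.018, -1.0, 0.0], [0.0, -0.0, -1.0]]
ft_force: [-0.5, -0.8, -2.5]
grip_width: 0.0857
gripper_force: 0.3
```

Emit:
move_arm --pt "0 0 0 0.05 0 0 1" --pt "0 0 0 0.1 0 0 1" --pt "0 0 0 0.15 0 0 1" --pt "0 0 0 0.2 0 0 1" --pt "0 0 0 0.2 0 0 1"

```text
time_s: 13.9
position: [0.5793, 0.0625, -0.0196]
tool_rot: [[1.0, 0.018, 0.0], [0.018, -1.0, 0.0], [0.0, -0.0, -1.0]]
ft_force: [-1.7, 0.0, 0.4]
grip_width: 0.0853
gripper_force: 0.6
```

Emit:
move_arm --pt "0 0 0 0.05 0 0 1" --pt "0 0 0 0.1 0 0 1" --pt "0 0 0 0.15 0 0 1" --pt "0 0 0 0.2 0 0 1" --pt "0 0 0 0.2 0 0 1"

```text
time_s: 14.4
position: [0.581, 0.0626, -0.0196]
tool_rot: [[1.0, 0.018, -0.001], [0.018, -1.0, -0.0], [-0.001, 0.0, -1.0]]
ft_force: [-3.1, 0.0, 1.0]
grip_width: 0.0858
gripper_force: 1.7
```

Emit:
move_arm --pt "0 0 0 0.03 0 0 1" --pt "0 0 0 0.06 0 0 1" --pt "0 0 0 0.09 0 0 1" --pt "0 0 0 0.12 0 0 1" --pt "0 0 0 0.12 0 0 1"

```text
time_s: 14.9
position: [0.5809, 0.0625, -0.0196]
tool_rot: [[1.0, 0.018, -0.003], [0.018, -1.0, -0.0], [-0.003, 0.0, -1.0]]
ft_force: [-9.0, -2.1, 5.5]
grip_width: 0.0854
gripper_force: 4.7
```

Emit:
move_arm --pt "0 0 0 0.02 0 0 1" --pt "0 0 0 0.03 0 0 1" --pt "0 0 0 0.03 0 0 1" --pt "0 0 0 0.03 0 0 1" --pt "0 0 0 0.03 0 0 1"

```text
time_s: 15.4
position: [0.5809, 0.0625, -0.0196]
tool_rot: [[1.0, 0.018, -0.004], [0.018, -1.0, -0.0], [-0.004, 0.0, -1.0]]
ft_force: [-10.2, -1.8, 6.6]
grip_width: 0.0853
gripper_force: 5.3
```

```bash
python3 - <<'E'
from h import *
plan(.58,.06,-.02,1.4)
p=env.get_image("side"); cv2.imwrite('pics/s6.png',cv2.resize(p['color'][200:370,220:400,::-1],None,fx=3.5,fy=3.5))
E
```

```text
plan [ 0.   0.2 -0.3] [-0.1   0.25  0.04] t 15.4 pos [ 0.5809  0.0625 -0.0196] yaw 1.1 q [-5. 39. 84. -0. 57. 84.] F [-10.2  -1.8   6.6] w 0.08532163885139338
```

View pics/s6.png

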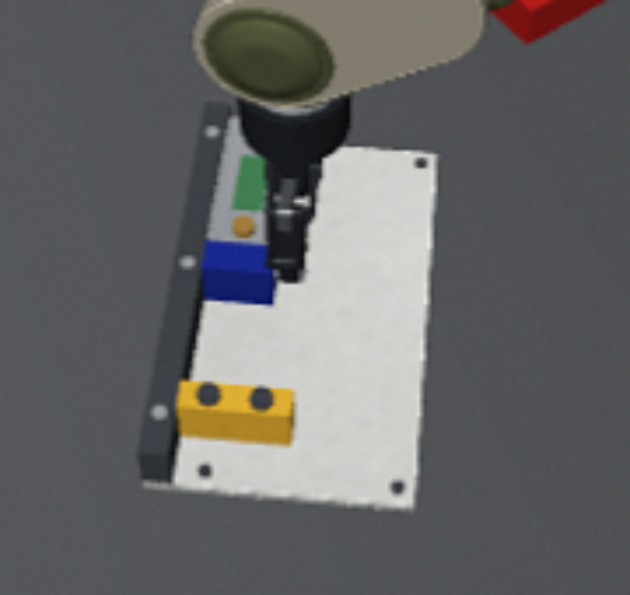

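The blue end at crop (238,270) sits parallel and flush on the rail; it seated at about 10 N. I'll back off, lift, shut the fingers and go round behind the tail.

Emit:
move_arm --pt "0 0 0 -1.5 0 0 1" --pt "0 0 0 -3 0 -2 -1" --pt "0 0 0 -3 2 -7 -1" --pt "0 0 0 -1 7 -7.5 -1" --pt "0 0 0 3 11 -7.5 -1"

```text
time_s: 15.95
position: [0.6075, -0.0399, 0.0581]
tool_rot: [[1.0, 0.018, 0.005], [0.018, -1.0, -0.001], [0.005, 0.001, -1.0]]
ft_force: [-0.1, -0.3, 1.0]
grip_width: 0.0282
gripper_force: 0.0
```

```bash
python3 - <<'E'
from h import *
plan(.616,-.065,-.012,1.2)
p=env.get_image("side")
v=view(p,cellmask(p,(.615,.058),.03)); r=fitbox([v],(.615,.058,np.radians(91)),.008); print(v[1].sum(),r[0][:2],np.degrees(r[0][2]),r[1])
E
```

```text
plan [ 0.1 -0.3 -0.1] [0.77 2.52 7.02] t 15.95 pos [ 0.6075 -0.0399  0.0581] yaw 1.1 q [-15.  35.  77.  -0.  68.  74.] F [-0.1 -0.3  1. ] w 0.028221361172611148
1059 [0.61903847 0.05406317] 91.58265020535865 0.08449935057267682
```

Emit:
move_arm --pt "0 0 0 0.6 1.8 0 -1" --pt "0 0 0 0.6 1.8 2 -1" --pt "0 0 0 0.6 1.8 5 -1" --pt "0 0 0 0.6 1.8 6.8 -1" --pt "0 0 0 0.6 1.8 6.8 -1"

```text
time_s: 16.55
position: [0.6112, -0.0559, -0.0152]
tool_rot: [[1.0, 0.018, -0.005], [0.018, -1.0, 0.001], [-0.005, -0.001, -1.0]]
ft_force: [0.2, -0.0, 0.4]
grip_width: 0.0001
gripper_force: 0.0
```

Emit:
move_arm --pt "0 0 0 0 -0.6 0 -1" --pt "0 0 0 0 -1.2 0 -1" --pt "0 0 0 0 -1.8 0 -1" --pt "0 0 0 0 -2.4 0 -1" --pt "0 0 0 0 -3 0 -1"

```text
time_s: 17.05
position: [0.6126, -0.0259, -0.0121]
tool_rot: [[1.0, 0.018, 0.001], [0.018, -1.0, -0.001], [0.001, 0.001, -1.0]]
ft_force: [0.6, -2.9, 2.1]
grip_width: 0.0001
gripper_force: 1.4
```

Emit:
move_arm --pt "0 0 0 0 -0.7 0 -1" --pt "0 0 0 0 -1.4 0 -1" --pt "0 0 0 0 -2.1 0 -1" --pt "0 0 0 0 -2.8 0 -1" --pt "0 0 0 0 -3.5 0 -1"

```text
time_s: 17.55
position: [0.6115, 0.0094, -0.0128]
tool_rot: [[1.0, 0.018, -0.0], [0.018, -1.0, -0.0], [-0.0, 0.0, -1.0]]
ft_force: [0.4, -1.9, 1.6]
grip_width: -0.0001
gripper_force: 1.3
```

Emit:
move_arm --pt "0 0 0 0 -0.7 0 -1" --pt "0 0 0 0 -1.3 0 -1" --pt "0 0 0 0 -1.9 0 -1" --pt "0 0 0 0 -2.4 0 -1" --pt "0 0 0 0 -2.7 0 -1"

```text
time_s: 18.05
position: [0.611, 0.0363, -0.0128]
tool_rot: [[1.0, 0.018, -0.0], [0.018, -1.0, 0.0], [-0.0, -0.0, -1.0]]
ft_force: [-0.2, -1.9, 1.9]
grip_width: -0.0001
gripper_force: 1.2
```

```bash
python3 - <<'E'
from h import *
plan(.612,.055,-.012,1.2)
p=env.get_image("side")
print("mid",env.observe()["position"])
v=view(p,cellmask(p,(.615,.115),.03)); r=fitbox([v],(.615,.115,np.radians(91)),.008); print(v[1].sum(),r[0][:2],np.degrees(r[0][2]),r[1])
cv2.imwrite('pics/s7.png',cv2.resize(p['color'][200:370,220:400,::-1],None,fx=3.5,fy=3.5))
E
```

```text
plan [-0.   0.  -0.2] [ 0.14 -1.87 -0.08] t 18.05 pos [ 0.611   0.0363 -0.0128] yaw 1.0 q [-8. 40. 79.  0. 60. 81.] F [-0.2 -1.9  1.9] w -0.00012634458672758071
mid [ 0.61097765  0.03667073 -0.01283839]
1209 [0.61717683 0.12258244] 91.59855851000053 0.0636182645568311
```

View pics/s7.png

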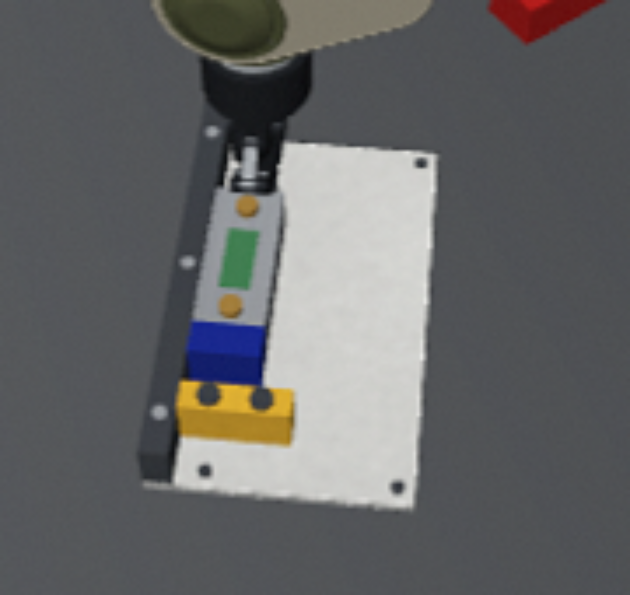

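The cell, now at crop (235,290), is sliding along the rail and flush to it. The blue end is about 18 mm short of the stop face.

Emit:
move_arm --pt "0 0 0 0 -0.3 0 -1" --pt "0 0 0 0 -0.6 0 -1" --pt "0 0 0 0 -0.8 0 -1" --pt "0 0 0 0 -1.0 0 -1" --pt "0 0 0 0 -1.1 0 -1"

```text
time_s: 18.65
position: [0.6107, 0.0471, -0.0129]
tool_rot: [[1.0, 0.018, -0.0], [0.018, -1.0, 0.0], [-0.0, -0.0, -1.0]]
ft_force: [-0.4, -1.9, -0.7]
grip_width: 0.0001
gripper_force: 0.7
```

Emit:
move_arm --pt "0 0 0 0 -0.08 0 -1" --pt "0 0 0 0 -0.16 0 -1" --pt "0 0 0 0 -0.24 0 -1" --pt "0 0 0 0 -0.32 0 -1" --pt "0 0 0 0 -0.32 0 -1"

```text
time_s: 19.15
position: [0.6108, 0.0501, -0.0128]
tool_rot: [[1.0, 0.018, 0.0], [0.018, -1.0, 0.0], [0.0, -0.0, -1.0]]
ft_force: [-0.4, -0.8, -1.0]
grip_width: -0.0002
gripper_force: 0.3
```

Emit:
move_arm --pt "0 0 0 0 -0.05 0 -1" --pt "0 0 0 0 -0.1 0 -1" --pt "0 0 0 0 -0.15 0 -1" --pt "0 0 0 0 -0.2 0 -1" --pt "0 0 0 0 -0.2 0 -1"

```text
time_s: 19.65
position: [0.6108, 0.0521, -0.0128]
tool_rot: [[1.0, 0.018, 0.0], [0.018, -1.0, 0.0], [0.0, -0.0, -1.0]]
ft_force: [-0.3, -1.5, -1.3]
grip_width: -0.0001
gripper_force: 0.5
```

Emit:
move_arm --pt "0 0 0 0 -0.04 0 -1" --pt "0 0 0 0 -0.08 0 -1" --pt "0 0 0 0 -0.12 0 -1" --pt "0 0 0 0 -0.16 0 -1" --pt "0 0 0 0 -0.16 0 -1"

```text
time_s: 20.15
position: [0.6108, 0.0537, -0.0128]
tool_rot: [[1.0, 0.018, 0.0], [0.018, -1.0, 0.0], [0.0, -0.0, -1.0]]
ft_force: [-0.1, -0.7, -0.4]
grip_width: -0.0001
gripper_force: 0.6
```

Emit:
move_arm --pt "0 0 0 0 -0.04 0 -1" --pt "0 0 0 0 -0.08 0 -1" --pt "0 0 0 0 -0.12 0 -1" --pt "0 0 0 0 -0.14 0 -1" --pt "0 0 0 0 -0.14 0 -1"

```text
time_s: 20.65
position: [0.6107, 0.0551, -0.0127]
tool_rot: [[1.0, 0.018, 0.0], [0.018, -1.0, 0.0], [0.0, -0.0, -1.0]]
ft_force: [0.3, -1.9, -0.3]
grip_width: 0.0001
gripper_force: 0.7
```

Emit:
move_arm --pt "0 0 0 0 -0.03 0 -1" --pt "0 0 0 0 -0.06 0 -1" --pt "0 0 0 0 -0.09 0 -1" --pt "0 0 0 0 -0.1 0 -1" --pt "0 0 0 0 -0.1 0 -1"

```text
time_s: 21.15
position: [0.6107, 0.0561, -0.0128]
tool_rot: [[1.0, 0.018, -0.0], [0.018, -1.0, 0.0], [0.0, -0.0, -1.0]]
ft_force: [0.6, -2.6, 0.6]
grip_width: -0.0003
gripper_force: 0.8
```

Emit:
move_arm --pt "0 0 0 0 -0.03 0 -1" --pt "0 0 0 0 -0.06 0 -1" --pt "0 0 0 0 -0.09 0 -1" --pt "0 0 0 0 -0.1 0 -1" --pt "0 0 0 0 -0.1 0 -1"

```text
time_s: 21.65
position: [0.6107, 0.057, -0.0128]
tool_rot: [[1.0, 0.018, -0.0], [0.018, -1.0, 0.0], [-0.0, -0.0, -1.0]]
ft_force: [0.5, -1.8, 0.1]
grip_width: 0.0
gripper_force: 0.8
```

```bash
python3 - <<'E'
from h import *
p=env.get_image("side")
v=view(p,cellmask(p,(.615,.14),.03)); r=fitbox([v],(.615,.14,np.radians(91)),.008); print(v[1].sum(),r[0][:2],np.degrees(r[0][2]),r[1])
plan(.611,.06,-.012,1.2)
E
```

```text
1060 [0.61758126 0.12430344] 91.43469560923157 0.1828477055562109
plan [-0.   0.  -0.2] [ 0.04 -0.29 -0.08] t 21.75 pos [ 0.6107  0.0571 -0.0128] yaw 1.0 q [-6. 40. 79.  0. 60. 83.] F [-0.4 -1.5 -0.7] w -0.00016144736377146721
```

Emit:
move_arm --pt "0 0 0 0 -0.03 0 -1" --pt "0 0 0 0 -0.06 0 -1" --pt "0 0 0 0 -0.09 0 -1" --pt "0 0 0 0 -0.12 0 -1" --pt "0 0 0 0 -0.12 0 -1"

```text
time_s: 22.25
position: [0.6107, 0.0583, -0.0128]
tool_rot: [[1.0, 0.018, -0.0], [0.018, -1.0, 0.0], [-0.0, -0.0, -1.0]]
ft_force: [1.1, -0.7, -0.1]
grip_width: -0.0002
gripper_force: 0.8
```

Emit:
move_arm --pt "0 0 0 0 -0.03 0 -1" --pt "0 0 0 0 -0.06 0 -1" --pt "0 0 0 0 -0.09 0 -1" --pt "0 0 0 0 -0.1 0 -1" --pt "0 0 0 0 -0.1 0 -1"

```text
time_s: 22.75
position: [0.6107, 0.0592, -0.0128]
tool_rot: [[1.0, 0.018, 0.0], [0.018, -1.0, -0.0], [-0.0, 0.0, -1.0]]
ft_force: [0.2, -2.4, 0.2]
grip_width: 0.0003
gripper_force: 1.2
```

Emit:
move_arm --pt "0 0 0 0 -0.02 0 -1" --pt "0 0 0 0 -0.04 0 -1" --pt "0 0 0 0 -0.06 0 -1" --pt "0 0 0 0 -0.06 0 -1" --pt "0 0 0 0 -0.06 0 -1"

```text
time_s: 23.25
position: [0.6108, 0.0592, -0.0128]
tool_rot: [[1.0, 0.018, 0.0], [0.018, -1.0, -0.001], [0.0, 0.001, -1.0]]
ft_force: [0.1, -7.3, -0.6]
grip_width: -0.0002
gripper_force: 2.9
```

Emit:
move_arm --pt "0 0 0 0 -0.02 0 -1" --pt "0 0 0 0 -0.04 0 -1" --pt "0 0 0 0 -0.04 0 -1" --pt "0 0 0 0 -0.04 0 -1" --pt "0 0 0 0 -0.04 0 -1"

```text
time_s: 23.75
position: [0.6109, 0.0592, -0.0127]
tool_rot: [[1.0, 0.018, 0.0], [0.018, -1.0, -0.001], [0.0, 0.001, -1.0]]
ft_force: [0.0, -8.2, 0.2]
grip_width: 0.0
gripper_force: 3.8
```

Emit:
move_arm --pt "0 0 0 0 0.1 0 -1" --pt "0 0 0 0 0.3 0 -1" --pt "0 0 0 0 1.5 0 -1" --pt "0 0 0 0 3 0 -1" --pt "0 0 0 0 4 -4 -1"

```text
time_s: 24.25
position: [0.6085, 0.0188, 0.0233]
tool_rot: [[1.0, 0.017, -0.01], [0.017, -1.0, 0.002], [-0.01, -0.002, -1.0]]
ft_force: [0.6, -0.9, -0.1]
grip_width: -0.0003
gripper_force: 0.0
```

Emit:
move_arm --pt "0 0 0 -5 4 -6 -1" --pt "0 0 0 -10 8 -8 -1" --pt "0 0 0 -15 12 -8 -1" --pt "0 0 0 -18 20 -8 -1" --pt "0 0 0 -18 25 -8 -1"

```text
time_s: 24.75
position: [0.4647, -0.153, 0.1027]
tool_rot: [[1.0, 0.018, 0.001], [0.018, -1.0, -0.0], [0.001, 0.0, -1.0]]
ft_force: [0.5, 0.4, 0.2]
grip_width: -0.0003
gripper_force: 0.0
```

```bash
python3 - <<'E'
from h import *
plan(.611,.06,-.012,1.2)
q=env.get_image("top");p=env.get_image("side")
cv2.imwrite('pics/s8.png',np.vstack([cv2.resize(q['color'][190:300,120:350,::-1],None,fx=2.6,fy=2.6),cv2.resize(p['color'][225:335,230:460,::-1],None,fx=2.6,fy=2.6)]))
v=view(q,cellmask(q,(.615,.14),.03)); r=fitbox([v],(.615,.14,np.radians(91)),.008); print(v[1].sum(),r[0][:2],np.degrees(r[0][2]),r[1])
E
```

```text
plan [ 0.  -0.  -0.2] [ 15.   -21.03  11.47] t 24.75 pos [ 0.4647 -0.153   0.1027] yaw 1.0 q [-32.  22.  93.   0.  66.  57.] F [0.5 0.4 0.2] w -0.0002942885990727438
1435 [0.61488383 0.14289183] 91.61113939345371 0.02355798553628997
```

View pics/s8.png

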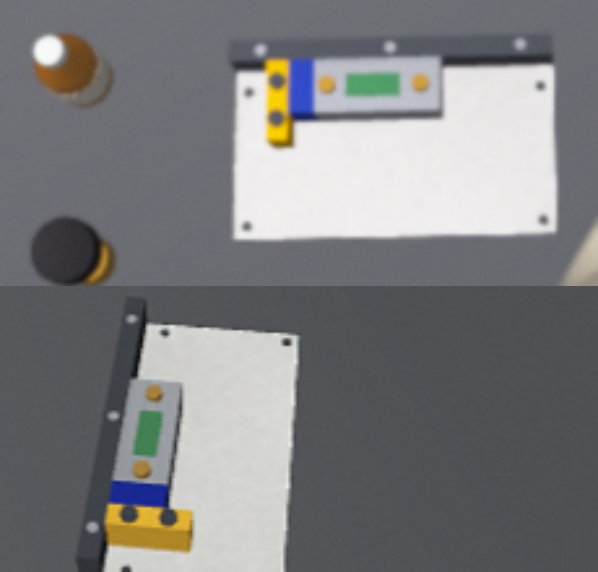

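The cell is flush in the corner. The stop press read 8.2 N including sliding friction, so the stop itself may have felt only about 6 N. There's plenty of time, so I'll press once more a little firmer.

Emit:
move_arm --pt "0 0 0 14.6 -17 0 -1" --pt "0 0 0 14.6 -17 0 -1" --pt "0 0 0 14.6 -17 0 -1" --pt "0 0 0 14.6 -17 0 -1" --pt "0 0 0 14.6 -17 0 -1"

```text
time_s: 25.4
position: [0.6113, 0.0252, 0.1013]
tool_rot: [[1.0, 0.022, 0.0], [0.022, -1.0, 0.001], [0.0, -0.001, -1.0]]
ft_force: [-0.6, -0.0, 0.6]
grip_width: -0.0001
gripper_force: 0.0
```

```bash
python3 -c "
from h import *
plan(.611,.03,-.012,1.2)"
```

```text
plan [-0.1 -0.   0. ] [-0.02 -0.47 11.33] t 25.4 pos [0.6113 0.0252 0.1013] yaw 1.2 q [-9. 33. 73.  0. 75. 80.] F [-0.6 -0.   0.6] w -8.370883451941221e-05
```

Emit:
move_arm --pt "0 0 0 0 0 4.5 -1" --pt "0 0 0 0 0 8.5 -1" --pt "0 0 0 0 0 10.5 -1" --pt "0 0 0 0 0 11.3 -1" --pt "0 0 0 0 0 11.3 -1"

```text
time_s: 25.9
position: [0.6094, 0.0216, -0.0119]
tool_rot: [[1.0, 0.018, -0.002], [0.018, -1.0, 0.0], [-0.002, -0.0, -1.0]]
ft_force: [0.4, 0.1, 0.1]
grip_width: 0.0
gripper_force: 0.0
```

Emit:
move_arm --pt "0 0 0 0 -1 0 -1" --pt "0 0 0 0 -2 0 -1" --pt "0 0 0 0 -2.7 0 -1" --pt "0 0 0 0 -3.1 0 -1" --pt "0 0 0 0 -3.1 0 -1"

```text
time_s: 26.4
position: [0.6092, 0.0528, -0.0108]
tool_rot: [[1.0, 0.019, 0.0], [0.019, -1.0, -0.0], [0.0, 0.0, -1.0]]
ft_force: [-0.0, -1.6, -0.3]
grip_width: -0.0002
gripper_force: 0.0
```

Emit:
move_arm --pt "0 0 0 0 -0.2 0 -1" --pt "0 0 0 0 -0.4 0 -1" --pt "0 0 0 0 -0.5 0 -1" --pt "0 0 0 0 -0.55 0 -1" --pt "0 0 0 0 -0.58 0 -1"

```text
time_s: 26.9
position: [0.6091, 0.0578, -0.0112]
tool_rot: [[1.0, 0.018, -0.0], [0.018, -1.0, -0.0], [-0.0, 0.0, -1.0]]
ft_force: [-0.4, -0.5, 0.1]
grip_width: 0.0001
gripper_force: 0.0
```

Emit:
move_arm --pt "0 0 0 0 -0.03 0 -1" --pt "0 0 0 0 -0.06 0 -1" --pt "0 0 0 0 -0.09 0 -1" --pt "0 0 0 0 -0.12 0 -1" --pt "0 0 0 0 -0.12 0 -1"

```text
time_s: 27.4
position: [0.609, 0.059, -0.0112]
tool_rot: [[1.0, 0.018, -0.0], [0.018, -1.0, -0.0], [-0.0, 0.0, -1.0]]
ft_force: [0.6, -0.1, 0.3]
grip_width: -0.0
gripper_force: 0.0
```

Emit:
move_arm --pt "0 0 0 0 -0.03 0 -1" --pt "0 0 0 0 -0.06 0 -1" --pt "0 0 0 0 -0.09 0 -1" --pt "0 0 0 0 -0.12 0 -1" --pt "0 0 0 0 -0.12 0 -1"

```text
time_s: 27.9
position: [0.6091, 0.0592, -0.0112]
tool_rot: [[1.0, 0.018, 0.0], [0.018, -1.0, -0.001], [-0.0, 0.001, -1.0]]
ft_force: [0.4, -7.0, -0.1]
grip_width: -0.0005
gripper_force: 3.3
```

Emit:
move_arm --pt "0 0 0 0 -0.03 0 -1" --pt "0 0 0 0 -0.06 0 -1" --pt "0 0 0 0 -0.06 0 -1" --pt "0 0 0 0 -0.06 0 -1" --pt "0 0 0 0 -0.06 0 -1"

```text
time_s: 28.4
position: [0.6091, 0.0592, -0.0112]
tool_rot: [[1.0, 0.018, -0.0], [0.018, -1.0, -0.002], [-0.0, 0.002, -1.0]]
ft_force: [-1.1, -8.9, -0.5]
grip_width: -0.0001
gripper_force: 4.7
```

Emit:
move_arm --pt "0 0 0 0 0.1 0 -1" --pt "0 0 0 0 0.3 0 -1" --pt "0 0 0 0 1.5 0 -1" --pt "0 0 0 0 3 0 -1" --pt "0 0 0 0 4 -4 -1"

```text
time_s: 28.9
position: [0.607, 0.0195, 0.0249]
tool_rot: [[1.0, 0.017, -0.01], [0.017, -1.0, 0.002], [-0.01, -0.002, -1.0]]
ft_force: [0.1, -0.6, 0.6]
grip_width: -0.0001
gripper_force: 0.0
```

Emit:
move_arm --pt "0 0 0 -5 4 -6 -1" --pt "0 0 0 -10 8 -8 -1" --pt "0 0 0 -15 12 -8 -1" --pt "0 0 0 -18 16 -8 -1" --pt "0 0 0 -18 16 -8 -1"

```text
time_s: 29.4
position: [0.4391, -0.1356, 0.108]
tool_rot: [[1.0, 0.018, 0.001], [0.018, -1.0, -0.001], [0.001, 0.001, -1.0]]
ft_force: [0.4, -0.9, 0.4]
grip_width: -0.0001
gripper_force: 0.0
```

```bash
python3 - <<'E'
from h import *
q=env.get_image("top")
v=view(q,cellmask(q,(.615,.14),.03)); r=fitbox([v],(.615,.14,np.radians(91)),.008); print(r[0][:2],np.degrees(r[0][2]),r[1])
o=env.observe();print(o["time_s"],o["position"],o["ft_force"])
E
```

```text
[0.61485517 0.14289968] 91.61010784509273 0.027255475089433732
29.5 [ 0.43789215 -0.13789749  0.10831113] [ 0.05681675  0.38622773 -0.9338151 ]
```

```bash
python3 -c "
from rig import env
print(env.close_job())"
```

```text
the job is handed in; nothing more can be done
None
```

I handed the job in at about 29.5 s: the gas cell is released, flat on the plate and flush in the corner, blue end to the stop. It was pressed against the rail (about 10 N), then the stop (about 9 N), and nothing else was touched.

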